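# Lay the stacked cooling fans on their heatsinks

### The arm

A 6-joint arm with a two-finger parallel gripper is mounted at the origin on the work surface. World frame = base frame: x ahead of the robot, y to its left, z up, the work surface at z = 0. Lengths are in m, angles in rad, forces in N, time in s.
With the tool pointing down it reaches from about 0.325 to 0.85 m from the base axis. Payload 15.5 kg.
Tool frame: the origin (TCP) lies at the very end of the fingers, on their centre line; the grasp point (between the pads) lies 19 mm behind it; z points along the fingers, x is the direction in which the jaws open and shut, and the axes are right-handed (so a half turn about z gives the same grasp; the last joint's range is limited). The gripper opens to 91 mm and grips with 3 to 60 N. Pads are 32 mm wide; open, the fingers measure 118 mm over their backs; the gripper's body (76 mm by 178 mm) begins 60 mm behind the grasp point.
Start: joints at [1.036, 0.494, 1.345, -0, 1.302, -0.096], TCP at [0.266, 0.566, 0.214] pointing down, gripper open.
Joint ranges: [-2.91, 2.91], [-0.82, 2.16], [0.22, 2.67], [-1.22, 4.37], [0.12, 2.79], [-3.08, 3.08]. Speed limits (rad/s): [1.89, 1.89, 2.57, 3.01, 3.01, 3.01].

### API

Orientations are given as [roll, pitch, yaw] about the fixed x, y, z axes, in that order (R = Rz(yaw) Ry(pitch) Rx(roll)).
In Python, from plant import r gives the robot as it stands. The module is installed in compiled form; this text tells all that it offers.
- The arm moves only by the tool jog_arm, never from a script. Its argument "plan" is text: rows parted by semicolons, each of 7 numbers parted by spaces: the shift along the tool's x, y, z each as a share of 20 mm, from -1 to 1, then the turn, a rotation vector about the tool's x, y, z each as a share of 8 degrees, from -1 to 1, then the closure, from 0 (fully open) to 1 (shut). A call has exactly 8 rows; each row shifts and turns the commanded pose from where the row before left it, along the tool's axes as they then stand; what a row does not reach is not made up. A row lasts 1/10 s, in which the tool goes at most 50 mm and 8.59 degrees, less where a joint would pass 70% of its speed; a pose out of reach is approached as far as the arm can. A call with a number of a shift or a turn outside -1 to 1 is refused whole. A call with a gripper value outside its range is refused whole. The fingers move at their own pace and stop on an object; "grip_force" is the grip in N (left out, the last holds). Time passes only in rows, so rows that do not move let the fingers close, or fill a call up. It gives the time, the measured TCP pose, the force and the opening at its end, in the units of the state.
- r.read_state(): the state, without advancing time (a new reading comes with each control period).
- r.get_image(name): name is "side" or "top" or "wrist"; returns the picture (400x640x3 uint8, blue, green, red); there is no depth.
- r.camera_info(name): a dict with "intrinsics" (3x3 intrinsics, pixels), "k1" (the pictures are not rectified: a ray, as slopes to the right and down, at radius r is drawn at 1 + k1 r^2 times it, then the intrinsics apply), "R" (3x3) and "t" (3): a world point X has camera coordinates R X + t. Camera axes: x right, y down, z forward; pixel columns grow to the right and rows downward; lengths in m; the calibration is good to about 2 mm. A picture is of the moment at which its call begins: read the wrist's pose just before it. camera_info takes no time and is no camera call; for the wrist camera it gives the pose at the moment of the call.
- r.hand_in(): hands the job in, once; it reports no verdict.
The state is a dict: "time_s": time; "joint_pos": joint angles; "dq": joint speeds; "joint_torque": joint torques, N m; "ee_pos": TCP position; "eef_rot": TCP orientation; "contact_force": force on the tool from outside, world axes, zero at the start; "ft_torque": the same for the moment, N m; "width": finger opening in m.
Only numpy, scipy, OpenCV 4.12 (cv2) and the standard library are available. Lean on these libraries where they do the work, as an engineer would, in place of code of your own. Each camera call takes 0.05 s, during which the arm holds its last target. There are 200 camera calls.

### The job

Four new cooling fans stand in a stack, and four circuit boards each carry a bare heatsink that is waiting for its fan. Take the stack apart from the top down and set each fan, one after another, flat on top of the heatsink of its own size, centred and square with it, ready for the screws. Set the fans down and let none of them fall, and leave the multimeter and the screwdriver where they lie.

Things in the scene. Friction and masses are not known exactly. Their poses are not given: they have to be found in the camera images.
- fan40: The 40 mm cooling fan, loose: a red square frame 40 x 40 mm and 20 mm high with straight solid sides, black blades, white hub sticker, about 30 g. At the start it lies on top of the stack, on the blue 50 mm fan, each fan a few mm off centre and slightly turned on the next. Origin: centre of its underside; x and y run along the frame's sides, z up.
- fan50: The 50 mm cooling fan, loose: a blue square frame 50 x 50 mm and 20 mm high with straight solid sides, black blades, white hub sticker, about 42 g. At the start it lies in the stack on the black 60 mm fan, each fan a few mm off centre and slightly turned on the next. Origin: centre of its underside; x and y run along the frame's sides, z up.
- fan60: The 60 mm cooling fan, loose: a black square frame 60 x 60 mm and 25 mm high with straight solid sides, black blades, yellow hub sticker, about 65 g. At the start it lies in the stack on the white 70 mm fan, each fan a few mm off centre and slightly turned on the next. Origin: centre of its underside; x and y run along the frame's sides, z up.
- fan70: The 70 mm cooling fan, loose: a white square frame 70 x 70 mm and 25 mm high with straight solid sides, grey blades, white hub sticker, about 85 g. At the start it lies at the bottom of the stack, flat on the bench mat, each fan a few mm off centre and slightly turned on the next. Origin: centre of its underside; x and y run along the frame's sides, z up.
- sink40: The 40 mm heatsink: a gold-coloured finned block 40 x 40 mm at the middle of a green circuit board (94 x 80 mm); board and heatsink are fixed and do not move. Place of the 40 mm fan. Origin: on the bench below the heatsink's centre; x along its fins, y across them, z up. Its 8 fins end in a flat top 26 mm above the origin; the board's other parts stay below 17 mm.
- sink50: The 50 mm heatsink: a copper-coloured finned block 50 x 50 mm at the middle of a green circuit board (100 x 86 mm); board and heatsink are fixed and do not move. Place of the 50 mm fan. Origin: on the bench below the heatsink's centre; x along its fins, y across them, z up. Its 10 fins end in a flat top 32 mm above the origin; the board's other parts stay below 17 mm.
- sink60: The 60 mm heatsink: a black finned block 60 x 60 mm at the middle of a green circuit board (104 x 92 mm); board and heatsink are fixed and do not move. Place of the 60 mm fan. Origin: on the bench below the heatsink's centre; x along its fins, y across them, z up. Its 12 fins end in a flat top 40 mm above the origin; the board's other parts stay below 17 mm.
- sink70: The 70 mm heatsink: a plain silver aluminium finned block 70 x 70 mm at the middle of a green circuit board (108 x 100 mm); board and heatsink are fixed and do not move. Place of the 70 mm fan. Origin: on the bench below the heatsink's centre; x along its fins, y across them, z up. Its 13 fins end in a flat top 48 mm above the origin; the board's other parts stay below 17 mm.
- multimeter: Orange multimeter lying face up beside the boards, 185 x 88 mm, 45 mm high, 400 g; a bystander, to be left alone. Origin: centre of its underside, x along its length.
- screwdriver: Red-handled screwdriver, 190 mm long, lying on the bench beside the boards, 26 mm high; a bystander, to be left alone. Origin: on the bench under the middle of its length, x along its length towards the tip.
Mind the look-alikes: they are no part of the job. Of the things that look like the fan40, the smallest one is meant.

How it is judged:
By the outcome, as a careful person would: the job done as asked, in the order asked, and still so for the second after the job is handed in, with the robot touching nothing.
It also fails if it takes over 112 s, if anything falls off the work surface, if the arm or the gripper's body presses on something with over 40 N, if the wrist force passes 120 N, or if a joint passes its speed limit or range.

## Working session

There is one attempt and no reset: what is moved stays moved. The work goes in short steps, Python scripts to look and compute and a tool call to move; the robot and the scene stay as the last step left them, time stands still between calls to the robot, and variables do not carry over. Pictures are saved under pics/ and viewed, about 12 in all and at most 16, crops included, and the job is handed in when it is done.

Besides the shell and the picture viewer there is one more tool, called after ">>>" as a command line: name --argument value ..., lists and objects as JSON in quotes. jog_arm: Moves the arm, as the interface text tells. Shift numbers are shares of 20 mm and turn numbers shares of 8 degrees, none past 1 either way. Its arguments: {"type":"object","properties":{"plan":{"type":"string"},"grip_force":{"type":"number"}},"required":["plan"]}

```bash
mkdir -p pics; python3 - <<'E'
from plant import r
import cv2,json
s=r.read_state();print({k:s[k] for k in('time_s','ee_pos','eef_rot','width')})
for n in('top','side','wrist'):
    i=r.camera_info(n);cv2.imwrite(f'pics/{n}0.png',r.get_image(n));print(n,i)
E
```

```text
{'time_s': 0.0, 'ee_pos': array([0.26590363, 0.56519623, 0.21333881]), 'eef_rot': array([-3.14146965e+00,  1.22009564e-03,  1.13098526e+00]), 'width': 0.09132030151175362}
top {'intrinsics': array([[422.802827  ,   0.        , 316.24740248],
       [  0.        , 422.802827  , 200.535342  ],
       [  0.        ,   0.        ,   1.        ]]), 'k1': -0.012673979779382701, 'R': array([[ 0.0802243 , -0.99676716, -0.00439155],
       [-0.9687855 , -0.07693394, -0.23566038],
       [ 0.23456067,  0.02316016, -0.97182555]]), 't': array([-0.03867012,  0.59691968,  0.99831603])}
side {'intrinsics': array([[492.34440997,   0.        , 314.08500822],
       [  0.        , 492.34440997, 200.02671257],
       [  0.        ,   0.        ,   1.        ]]), 'k1': -0.008696837258386799, 'R': array([[ 0.77900846, -0.62700772,  0.00267048],
       [-0.48068449, -0.59993708, -0.63954509],
       [ 0.40260183,  0.49692737, -0.76874895]]), 't': array([-0.44591418,  0.33447786,  1.07293728])}
wrist {'intrinsics': array([[360.65407998,   0.        , 318.27442415],
       [  0.        , 360.65407998, 198.92480283],
       [  0.        ,   0.        ,   1.        ]]), 'k1': 0.015763509200814218, 'R': array([[ 4.25086851e-01,  9.05152521e-01, -2.86355343e-04],
       [ 8.69947655e-01, -4.08466174e-01,  2.76308637e-01],
       [ 2.49984493e-01, -1.17704283e-01, -9.61068913e-01]]), 't': array([-0.62476577, -0.03097785,  0.39048444])}
```

View pics/top0.png

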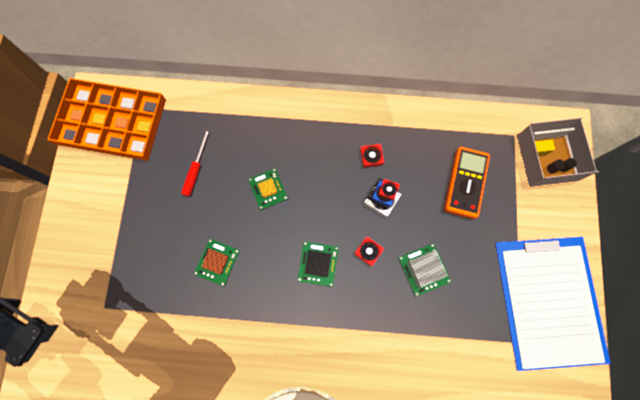

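View pics/side0.png

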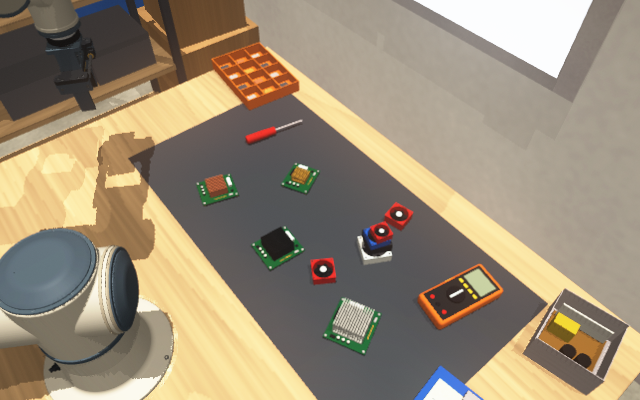

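```bash
cat > h.py <<'E'
import numpy as np,cv2
from plant import r
HSV={'red':[((0,130,60),(6,255,255)),((172,130,60),(180,255,255))],'blue':[((100,120,40),(130,255,255))],
'white':[((0,0,150),(180,50,255))],'board':[((45,80,30),(85,255,255))]}
def mask(im,c):
    h=cv2.cvtColor(im,cv2.COLOR_BGR2HSV);return sum(cv2.inRange(h,a,b) for a,b in HSV[c])
def cast(info,px,z):
    K=info['intrinsics'];px=np.atleast_2d(np.asarray(px,float))
    d=cv2.undistortPoints(px.reshape(-1,1,2),K,np.array([info['k1'],0,0,0.])).reshape(-1,2)
    R,t=info['R'],info['t'];c=-R.T@t
    w=np.c_[d,np.ones(len(d))]@R
    return c+w*((z-c[2])/w[:,2])[:,None]
def blobs(m,amin=60):
    cs=cv2.findContours(m,cv2.RETR_EXTERNAL,cv2.CHAIN_APPROX_NONE)[0]
    return sorted([c for c in cs if cv2.contourArea(c)>amin],key=cv2.contourArea,reverse=True)
def rect(info,c,z):
    "min-area rectangle of a contour cast on plane z: centre, sides (mm), angle mod 90 (deg)"
    p=cast(info,c.reshape(-1,2),z)[:,:2]*1000
    (x,y),(a,b),an=cv2.minAreaRect(p.astype(np.float32))
    return np.round([x,y,a,b,(an+45)%90-45],1)
def move(x,y,z,yaw):
    "offset from commanded/measured TCP to goal, in tool units (20 mm, 8 deg); tool down"
    s=r.read_state();p=s['ee_pos'];w=s['eef_rot'][2]
    d=np.array([x,y,z])/1000-p;c,n=np.cos(w),np.sin(w)
    dy=np.radians(yaw)-w;dy=(dy+np.pi/2)%np.pi-np.pi/2
    return np.round([(c*d[0]+n*d[1])/.02,(n*d[0]-c*d[1])/.02,-d[2]/.02,-np.degrees(dy)/8],2)
E
python3 - <<'E'
from h import *
im=cv2.imread('pics/top0.png');i=r.camera_info('top')
for c,z in(('board',.002),('red',.02),('white',.025),('blue',.07)):
    for b in blobs(mask(im,c),100 if c!='blue' else 20):
        print(c,cv2.boundingRect(b),rect(i,b,z))
for n,u in(('gold',(268,188)),('copper',(216,260)),('black',(318,263)),('silver',(427,268))):print(n,cast(i,u,.035))
print('fan40',cast(i,(389,188),.09))
w=r.camera_info('wrist');print('wrist cam pos',-w['R'].T@w['t'],r.read_state()['joint_pos'])
E
```

```text
board (298, 242, 40, 44) [447.1  -6.8  92.8 104.7  -4.2]
board (195, 240, 43, 45) [430.1 257.7  86.8 100.6 -16.5]
board (249, 170, 38, 39) [638.2 145.8  95.2  80.4  27.1]
board (400, 245, 50, 50) [ 454.1 -283.   108.7  100.5   26.4]
red (354, 237, 30, 29) [ 488.5 -135.6   56.7   58.7  -32.2]
red (360, 144, 25, 24) [ 749.5 -130.4   62.8   59.8   12.6]
red (181, 161, 20, 36) [645.4 353.3  28.8  97.6  -9.6]
red (378, 179, 22, 21) [ 656.6 -179.4   47.9   50.5  -15. ]
white (0, 0, 640, 96) [1074.5   40.9  314.2 1928.2    4.4]
white (503, 241, 102, 128) [ 396.9 -597.5  302.5  203.6    8.5]
white (410, 250, 37, 37) [ 456.6 -288.    71.9   76.6   26.8]
white (364, 192, 38, 24) [ 630.1 -163.6   74.2   73.9  -28.2]
blue (496, 237, 115, 133) [ 396.6 -572.9  299.   223.8    8.3]
blue (372, 180, 21, 26) [ 631.7 -162.2   52.8   56.4  -20.2]
gold [[0.63070097 0.13953733 0.035     ]]
copper [[0.43201326 0.25093303 0.035     ]]
black [[ 0.4452385  -0.00755994  0.035     ]]
silver [[ 0.45454616 -0.28241764  0.035     ]]
fan40 [[ 0.64013982 -0.17022203  0.09      ]]
wrist cam pos [0.19492791 0.59884054 0.38373999] [ 1.03552137e+00  4.94052289e-01  1.34595378e+00 -2.92133739e-06
  1.30250105e+00 -9.55238824e-02]
```

>>> jog_arm --plan "-0.65 0.872 0.2 0 0 0 0;-0.65 0.872 0.2 0 0 0 0;-0.65 0.872 0.2 0 0 0 0;-0.65 0.872 0.2 0 0 0 0;-0.65 0.872 0.2 0 0 0 0;-0.65 0.872 0.2 0 0 0 0;-0.65 0.872 0.2 0 0 0 0;-0.65 0.872 0.2 0 0 0 0" --grip_force 15

```text
time_s: 0.95
ee_pos: [0.3483, 0.4111, 0.1816]
eef_rot: [-3.142, 0.0, 1.131]
contact_force: [0.4, 0.4, -0.4]
width: 0.0913
```

>>> jog_arm --plan "-0.65 0.872 0.2 0 0 0 0;-0.65 0.872 0.2 0 0 0 0;-0.65 0.872 0.2 0 0 0 0;-0.65 0.872 0.2 0 0 0 0;-0.65 0.872 0.2 0 0 0 0;-0.65 0.872 0.2 0 0 0 0;-0.65 0.872 0.2 0 0 0 0;0 0 0 0 0 0 0"

```text
time_s: 1.75
ee_pos: [0.4204, 0.2759, 0.1534]
eef_rot: [-3.141, 0.001, 1.129]
contact_force: [0.5, 0.7, 0.1]
width: 0.0913
```

```bash
cat >> h.py <<'E'
def look(name):
    i=r.camera_info('wrist');im=r.get_image('wrist');cv2.imwrite(f'pics/{name}.png',im)
    import pickle;pickle.dump(i,open(f'pics/{name}.pkl','wb'));return i,im
E
python3 - <<'E'
from h import *
i,im=look('w_s50');s=r.read_state();print(s['time_s'],s['ee_pos'],s['eef_rot'])
for b in blobs(mask(im,'board'),2000):print(cv2.boundingRect(b),rect(i,b,.002))
print(move(638,146,150,75))
E
```

```text
1.8 [0.41999731 0.27689358 0.15366241] [-3.14115669e+00  5.34617590e-04  1.12917477e+00]
(246, 143, 111, 117) [431.  255.1  87.8 102.2 -16.6]
[-1.26 12.65  0.18 -1.29]
```

View pics/w_s50.png

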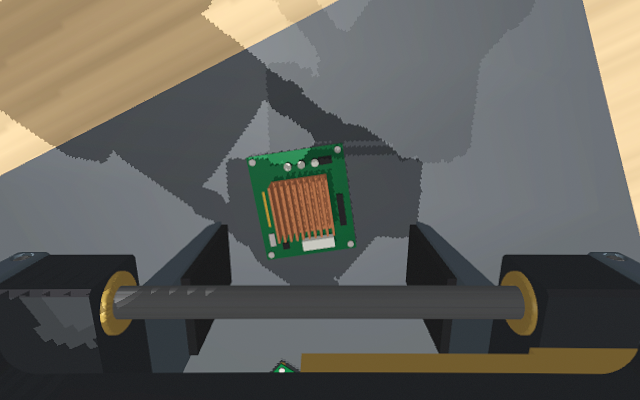

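```bash
python3 - <<'E'
from h import *
import pickle
im=cv2.imread('pics/w_s50.png');i=pickle.load(open('pics/w_s50.pkl','rb'))
b=blobs(mask(im,'board'),2000)[0]
for z in(.002,.006,.009):print(z,rect(i,b,z))
h=cv2.cvtColor(im,cv2.COLOR_BGR2HSV);m=cv2.inRange(h,(3,90,50),(22,255,255));m[:140]=0;m[262:]=0
m=cv2.morphologyEx(m,cv2.MORPH_CLOSE,np.ones((7,7)))
for c in blobs(m,1000):print('cu',cv2.boundingRect(c),[rect(i,c,z) for z in(.028,.032)])
print(-i['R'].T@i['t'])
t=cv2.imread('pics/top0.png');ti=r.camera_info('top')
for b in blobs(mask(t,'board'),100):print(rect(ti,b,.008))
E
```

```text
0.002 [431.  255.1  87.8 102.2 -16.6]
0.006 [429.9 255.8  86.7 100.9 -16.6]
0.009 [429.2 256.3  85.9 100.  -16.6]
cu (263, 174, 72, 70) [array([427.5, 253.8,  55.7,  56. , -16.4]), array([426.5, 254.5,  55. ,  55.3, -16.4])]
[0.34948466 0.30955241 0.32368077]
[446.5  -6.9  92.3 104.1  -4.2]
[429.7 256.2  86.3 100.  -16.5]
[636.6 145.   94.7  79.9  27.1]
[ 453.5 -281.6  108.1   99.9   26.4]
```

>>> jog_arm --plan "-0.09 0.9 0 0 0 -0.09 0;-0.09 0.9 0 0 0 -0.09 0;-0.09 0.9 0 0 0 -0.09 0;-0.09 0.9 0 0 0 -0.09 0;-0.09 0.9 0 0 0 -0.09 0;-0.09 0.9 0 0 0 -0.09 0;-0.09 0.9 0 0 0 -0.09 0;-0.09 0.9 0 0 0 -0.09 0"

```text
time_s: 2.6
ee_pos: [0.5474, 0.2095, 0.154]
eef_rot: [-3.141, -0.0, 1.233]
contact_force: [0.2, 0.0, -1.1]
width: 0.0913
```

>>> jog_arm --plan "-0.09 0.9 0 0 0 -0.09 0;-0.09 0.9 0 0 0 -0.09 0;-0.09 0.9 0 0 0 -0.09 0;-0.09 0.9 0 0 0 -0.09 0;-0.09 0.9 0 0 0 -0.09 0;-0.09 0.9 0 0 0 -0.09 0;0 0 0 0 0 0 0;0 0 0 0 0 0 0"

```text
time_s: 3.4
ee_pos: [0.6463, 0.1666, 0.1537]
eef_rot: [-3.141, 0.0, 1.307]
contact_force: [0.2, 0.3, 0.9]
width: 0.0914
```

```bash
python3 - <<'E'
from h import *
i,im=look('w_s40');s=r.read_state();print(s['time_s'],s['ee_pos'],s['eef_rot'])
for b in blobs(mask(im,'board'),2000):print(cv2.boundingRect(b),[rect(i,b,z) for z in(.002,.006,.009)])
print(move(640,-170,180,75))
E
```

```text
3.45 [0.6459463  0.16667134 0.1537342 ] [-3.14086291e+00  1.13176225e-04  1.30718954e+00]
(223, 113, 136, 133) [array([638.1, 143.5,  95.8,  81.6,  27.2]), array([637.2, 144.1,  94.6,  80.5,  27.2]), array([636.6, 144.5,  93.7,  79.8,  27.2])]
(0, 0, 117, 84) [array([473.4, -12.3,  94.5,  49.7,  -4.3]), array([474.6,  -9.8,  93.3,  49. ,  -4.3]), array([475.5,  -8. ,  92.5,  48.6,  -4.3])]
[-1.633e+01  4.100e+00 -1.310e+00 -1.000e-02]
```

>>> jog_arm --plan "-1 0.27 -0.12 0 0 0 0;-1 0.27 -0.12 0 0 0 0;-1 0.27 -0.12 0 0 0 0;-1 0.27 -0.12 0 0 0 0;-1 0.27 -0.12 0 0 0 0;-1 0.27 -0.12 0 0 0 0;-1 0.27 -0.12 0 0 0 0;-1 0.27 -0.12 0 0 0 0"

```text
time_s: 4.25
ee_pos: [0.6459, 0.0003, 0.1734]
eef_rot: [-3.141, -0.0, 1.307]
contact_force: [0.3, -0.8, 0.3]
width: 0.0918
```

>>> jog_arm --plan "-1 0.27 -0.12 0 0 0 0;-1 0.27 -0.12 0 0 0 0;-1 0.27 -0.12 0 0 0 0;-1 0.27 -0.12 0 0 0 0;-1 0.27 -0.12 0 0 0 0;-1 0.27 -0.12 0 0 0 0;-1 0.27 -0.12 0 0 0 0;-1 0 0 0 0 0 0"

```text
time_s: 5.05
ee_pos: [0.6414, -0.1641, 0.1903]
eef_rot: [3.141, -0.0, 1.307]
contact_force: [0.0, 0.7, 0.4]
width: 0.0915
```

```bash
python3 - <<'E'
from h import *
i,im=look('w_st1');s=r.read_state();print(s['time_s'],s['ee_pos'],s['eef_rot'])
for c,z in(('red',.09),('blue',.07),('white',.025)):
  for b in blobs(mask(im,c),400):print(c,cv2.boundingRect(b),rect(i,b,z))
E
```

```text
5.1 [ 0.64039669 -0.16678393  0.19013488] [3.14149299e+00 9.82299233e-04 1.30604513e+00]
red (282, 169, 54, 56) [ 637.4 -170.7   41.6   44.5  -15.1]
red (341, 231, 66, 55) [ 710.7 -134.2   52.1   44.    12.9]
red (263, 0, 74, 47) [ 510.9 -142.5   44.2   29.9  -32.1]
blue (285, 149, 64, 67) [ 632.4 -164.    50.9   53.8  -18.9]
white (85, 0, 175, 213) [ 529.6 -258.1  150.9  185.5  -38.2]
white (272, 58, 89, 143) [ 601.3 -152.8   78.1  128.2  -20.9]
white (157, 24, 36, 37) [ 492.7 -251.2   11.7   34.4   26.2]
```

View pics/w_st1.png

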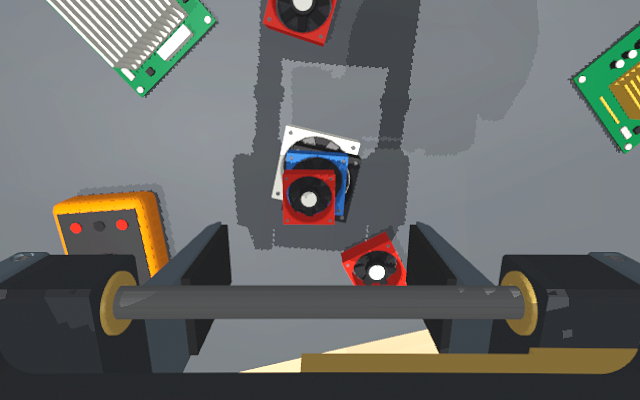

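```bash
cat >> h.py <<'E'
def fan(i,c,ztop,h,L):
    "top-face centre: rect of the outline, less the side wall seen facing the camera"
    x,y,a,b,an=rect(i,c,ztop);cam=(-i['R'].T@i['t'])*1000;C=np.array([x,y]);k=h/(cam[2]-ztop*1000+h)
    for t,ext in((an,a),(an+90,b)):
        u=np.array([np.cos(np.radians(t)),np.sin(np.radians(t))]);o=(cam[:2]-[x,y])@u
        e=max(0,abs(o)-L/2)*k;C=C-np.sign(o)*u*e/2;print('  side',round(ext-e,1),end='')
    print(' fan',C.round(1),an);return C,an
E
python3 - <<'E'
from h import *
import pickle
im=cv2.imread('pics/w_st1.png');i=pickle.load(open('pics/w_st1.pkl','rb'))
C,a=fan(i,blobs(mask(im,'red'),400)[0],.09,20,40)
ti=r.camera_info('top');t=cv2.imread('pics/top0.png');b=[b for b in blobs(mask(t,'red')) if cv2.boundingRect(b)[0]==378][0];fan(ti,b,.09,20,40)
fan(i,blobs(mask(im,'blue'),400)[0],.07,20,50)
print(move(*C,74,75))
E
```

```text
side 37.7  side 44.5 fan [ 639.3 -171.2] -15.1
  side 39.0  side 46.2 fan [ 639.3 -170.1] -15.0
  side 48.0  side 53.8 fan [ 633.8 -164.5] -18.9
[-0.23  0.    5.81 -0.02]
```

>>> jog_arm --plan "-0.23 0 0 0 0 -0.02 0;0 0 0.9 0 0 0 0;0 0 0.95 0 0 0 0;0 0 0.95 0 0 0 0;0 0 0.95 0 0 0 0;0 0 0.95 0 0 0 0;0 0 0.8 0 0 0 0;0 0 0.3 0 0 0 0"

```text
time_s: 5.9
ee_pos: [0.6393, -0.1671, 0.0724]
eef_rot: [-3.139, -0.0, 1.311]
contact_force: [0.2, 0.4, -0.3]
width: 0.091
```

>>> jog_arm --plan "0 0 0 0 0 0 0.3;0 0 0 0 0 0 0.6;0 0 0 0 0 0 0.7;0 0 0 0 0 0 0.7;0 0 0 0 0 0 0.7;0 0 0 0 0 0 0.7;0 0 0 0 0 0 0.7;0 0 0 0 0 0 0.7"

```text
time_s: 6.7
ee_pos: [0.6403, -0.1687, 0.074]
eef_rot: [3.141, 0.0, 1.31]
contact_force: [-0.8, -0.0, 2.5]
width: 0.0397
```

```bash
python3 - <<'E'
from h import *
i,im=look('w_g40');s=r.read_state();print(s['time_s'],s['ee_pos'],s['eef_rot'],s['width'],s['contact_force'])
E
```

```text
6.75 [ 0.64025382 -0.16862459  0.07404446] [3.14144069e+00 1.64575314e-05 1.30968070e+00] 0.04010713053021131 [-0.75282745 -0.47358616  3.26841154]
```

View pics/w_g40.png

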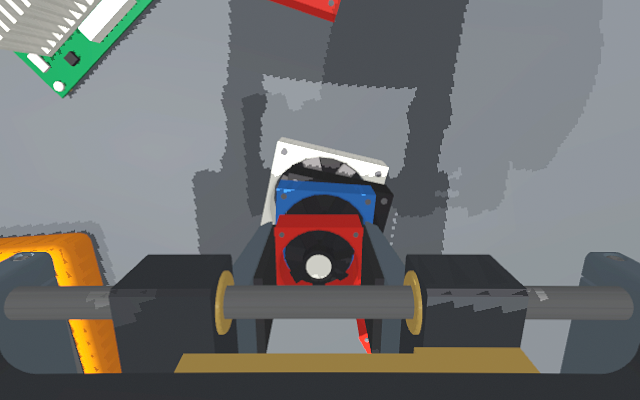

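>>> jog_arm --plan "0 0 -0.5 0 0 0 0.7;0 0 -0.9 0 0 0 0.7;0.5 -0.1 -0.9 0 0 0 0.7;1 -0.28 -0.5 0 0 0 0.7;1 -0.28 0 0 0 0 0.7;1 -0.28 0 0 0 0 0.7;1 -0.28 0 0 0 0 0.7;1 -0.28 0 0 0 0 0.7"

```text
time_s: 7.55
ee_pos: [0.6396, -0.0537, 0.1306]
eef_rot: [3.141, -0.0, 1.31]
contact_force: [0.7, -0.5, -1.1]
width: 0.0396
```

>>> jog_arm --plan "1 -0.28 0 0 0 0 0.7;1 -0.28 0 0 0 0 0.7;1 -0.28 0 0 0 0 0.7;1 -0.28 0 0 0 0 0.7;1 -0.28 0 0 0 0 0.7;1 -0.28 0 0 0 0 0.7;1 -0.28 0 0 0 0 0.7;1 -0.28 0 0 0 0 0.7"

```text
time_s: 8.35
ee_pos: [0.6376, 0.1125, 0.1306]
eef_rot: [3.141, -0.0, 1.31]
contact_force: [0.2, -0.2, -0.2]
width: 0.0399
```

>>> jog_arm --plan "1 -0.28 0 0 0 0 0.7;0.6 -0.18 0 0 0 -0.3 0.7;0 0 0 0 0 -0.97 0.7;0 0 0 0 0 -1 0.7;0 0 0 0 0 -1 0.7;0 0 0 0 0 -1 0.7;0 0 0 0 0 -1 0.7;0 0 0 0 0 0 0.7"

```text
time_s: 9.15
ee_pos: [0.6371, 0.1447, 0.1303]
eef_rot: [3.141, 0.0, 2.05]
contact_force: [-0.5, -0.1, -0.3]
width: 0.0399
```

```bash
cat >> h.py <<'E'
def held(i,im,col,zoff,half,below):
    "y of the held fan's centre in the tool frame (mm), from the near bottom edge (nearest to the camera)"
    s=r.read_state();w=s['eef_rot'][2];p=s['ee_pos']
    cols=range(300,336,3);m=mask(im,col)
    e=[]
    for u in cols:
        v=np.where(m[100:290,u])[0]
        if len(v):e.append((u,100+v[0]-.5))
    P=cast(i,e,p[2]-below/1000)[:,:2]-p[:2]
    return round(float(np.median(P@[np.sin(w),-np.cos(w)]))*1000+half,1)
E
python3 - <<'E'
from h import *
i,im=look('w_h40');s=r.read_state();print(s['time_s'],s['ee_pos'],s['eef_rot'],s['width'],s['contact_force'])
print('held y',held(i,im,'red',0,20,4))
for b in blobs(mask(im,'board'),2000):print(cv2.boundingRect(b),rect(i,b,.008))
print(move(636.7,144.7,33,117.2))
E
```

```text
9.2 [0.63705512 0.14470244 0.13022957] [3.14146055e+00 8.88201507e-05 2.04384138e+00] 0.03955902813874654 [-0.13299189 -0.71878299 -0.44570583]
held y 0.0
(268, 135, 100, 90) [628.8 139.9  75.9  80.2  27.5]
(491, 0, 149, 110) [443.6 251.   86.5  73.  -16.1]
[ 0.01 -0.02  4.86 -0.01]
```

View pics/w_h40.png

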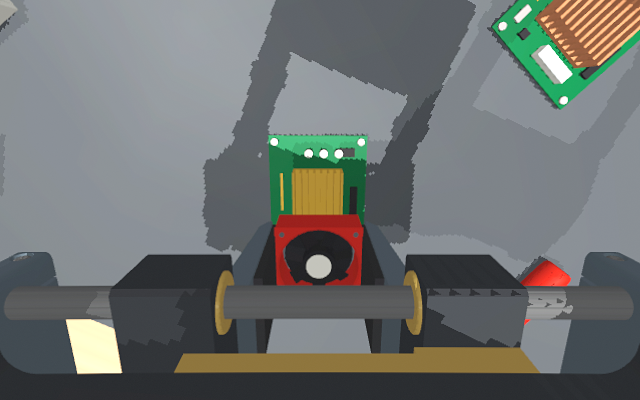

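>>> jog_arm --plan "0 0 0.6 0 0 0 0.7;0 0 0.9 0 0 0 0.7;0 0 0.9 0 0 0 0.7;0 0 0.9 0 0 0 0.7;0 0 0.9 0 0 0 0.7;0 0 0.5 0 0 0 0.7;0 0 0.2 0 0 0 0.7;0 0 0 0 0 0 0.7"

```text
time_s: 10.0
ee_pos: [0.6368, 0.1448, 0.0315]
eef_rot: [-3.141, -0.0, 2.045]
contact_force: [-0.2, 0.1, -0.7]
width: 0.0401
```

>>> jog_arm --plan "0 0 0 0 0 0 0.7;0 0 0.03 0 0 0 0.7;0 0 0.03 0 0 0 0.7;0 0 0.03 0 0 0 0.7;0 0 0 0 0 0 0.7;0 0 0 0 0 0 0.7;0 0 0 0 0 0 0.7;0 0 0 0 0 0 0.7"

```text
time_s: 10.8
ee_pos: [0.637, 0.1449, 0.0301]
eef_rot: [-3.142, 0.0, 2.046]
contact_force: [-0.9, -0.4, -0.1]
width: 0.0397
```

>>> jog_arm --plan "0 0 0.02 0 0 0 0.7;0 0 0.02 0 0 0 0.7;0 0 0.02 0 0 0 0.7;0 0 0 0 0 0 0.7;0 0 0 0 0 0 0.7;0 0 0 0 0 0 0.7;0 0 0 0 0 0 0.7;0 0 0 0 0 0 0.7"

```text
time_s: 11.6
ee_pos: [0.6371, 0.1449, 0.03]
eef_rot: [3.141, 0.0, 2.046]
contact_force: [-5.1, -1.8, 17.5]
width: 0.0396
```

>>> jog_arm --plan "0 0 -0.04 0 0 0 0.7;0 0 0 0 0 0 0.6;0 0 0 0 0 0 0.5;0 0 0 0 0 0 0.2;0 0 0 0 0 0 0;0 0 0 0 0 0 0;0 0 -0.5 0 0 0 0;0 0 -0.9 0 0 0 0"

```text
time_s: 12.4
ee_pos: [0.6363, 0.1448, 0.0575]
eef_rot: [-3.14, -0.001, 2.046]
contact_force: [0.6, -0.7, 0.6]
width: 0.0831
```

>>> jog_arm --plan "0 0 -0.9 0 0 0 0;0 0 -0.9 0 0 0 0;0 0 -0.9 0 0 0 0;0 0 -0.9 0 0 0 0;0 0 -0.9 0 0 0 0;0 0 -0.6 0 0 0 0;0 0 0 0 0 0.9 0;0 0 0 0 0 0.9 0"

```text
time_s: 13.2
ee_pos: [0.6371, 0.1449, 0.1606]
eef_rot: [3.141, 0.0, 1.789]
contact_force: [0.3, 0.7, 0.3]
width: 0.0913
```

```bash
python3 - <<'E'
from h import *
i,im=look('w_p40');s=r.read_state();print(s['time_s'],s['ee_pos'],s['eef_rot'],s['width'])
for b in blobs(mask(im,'red'),800):print(cv2.boundingRect(b));fan(i,b,.046,20,40)
for b in blobs(mask(im,'board'),2000):print(cv2.boundingRect(b),rect(i,b,.008))
print(move(635,-165,180,71))
E
```

```text
13.25 [0.63697395 0.14489618 0.16024524] [3.14126040e+00 3.45419864e-06 1.78077531e+00] 0.09138810691120353
(288, 162, 60, 62)
  side 40.7  side 40.5 fan [637.4 145.6] 27.3
(508, 192, 66, 63)
  side 28.5  side 48.0 fan [627.  339.2] -10.1
(0, 207, 47, 45)
  side 33.4  side 17.3 fan [724.5 -95.4] 12.6
(261, 122, 110, 118) [636.6 144.1  94.4  80.2  27.3]
[-15.13  -3.33  -0.99   3.88]
```

View pics/w_p40.png

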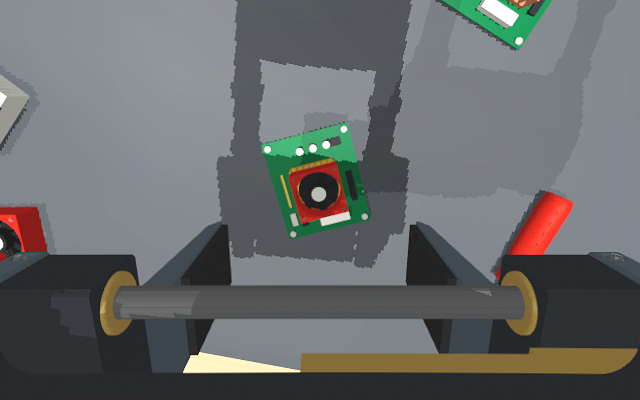

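>>> jog_arm --plan "0 0 -0.3 0 0 1 0;0 0 -0.3 0 0 1 0;0 0 -0.3 0 0 1 0;0 0 -0.1 0 0 0.88 0;-0.98 0.33 0 0 0 0 0;-0.98 0.33 0 0 0 0 0;-0.98 0.33 0 0 0 0 0;-0.98 0.33 0 0 0 0 0"

```text
time_s: 14.05
ee_pos: [0.6374, 0.0614, 0.1798]
eef_rot: [-3.141, 0.0, 1.255]
contact_force: [0.0, -0.7, -0.3]
width: 0.0911
```

>>> jog_arm --plan "-0.98 0.33 0 0 0 0 0;-0.98 0.33 0 0 0 0 0;-0.98 0.33 0 0 0 0 0;-0.98 0.33 0 0 0 0 0;-0.98 0.33 0 0 0 0 0;-0.98 0.33 0 0 0 0 0;-0.98 0.33 0 0 0 0 0;-0.98 0.33 0 0 0 0 0"

```text
time_s: 14.85
ee_pos: [0.6384, -0.1041, 0.1799]
eef_rot: [-3.141, 0.0, 1.255]
contact_force: [-0.5, -0.4, -0.1]
width: 0.0917
```

>>> jog_arm --plan "-0.98 0.33 0 0 0 0 0;-0.98 0.33 0 0 0 0 0;-0.98 0.33 0 0 0 0 0;0 0 0 0 0 0 0;0 0 0 0 0 0 0;0 0 0 0 0 0 0;0 0 0 0 0 0 0;0 0 0 0 0 0 0"

```text
time_s: 15.65
ee_pos: [0.6391, -0.1648, 0.1798]
eef_rot: [-3.142, -0.0, 1.253]
contact_force: [-0.2, 0.3, 0.0]
width: 0.091
```

```bash
python3 - <<'E'
from h import *
i,im=look('w_st2');s=r.read_state();print(s['time_s'],s['ee_pos'],s['eef_rot'],s['width'])
for b in blobs(mask(im,'blue'),800):
  print(cv2.boundingRect(b));C,a=fan(i,b,.07,20,50)
  print(move(*C,55,a))
for b in blobs(mask(im,'board'),4000):print(cv2.boundingRect(b),rect(i,b,.008))
E
```

```text
15.7 [ 0.63906876 -0.16484044  0.17975977] [ 3.14159114e+00 -3.15914481e-05  1.25324879e+00] 0.09132043340623232
(285, 155, 64, 66)
  side 47.5  side 54.1 fan [ 633.7 -164.2] -19.4
[ -0.05  -0.27   6.24 -11.1 ]
```

View pics/w_st2.png

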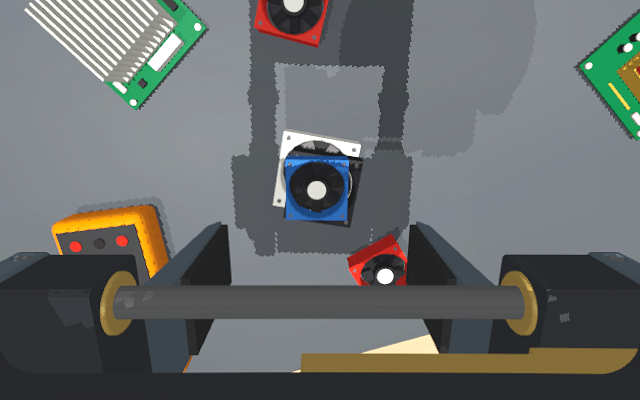

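>>> jog_arm --plan "-0.05 -0.27 0.5 0 0 0.15 0;0 0 1 0 0 0 0;0 0 1 0 0 0 0;0 0 1 0 0 0 0;0 0 1 0 0 0 0;0 0 0.9 0 0 0 0;0 0 0.6 0 0 0 0;0 0 0.28 0 0 0 0.2"

```text
time_s: 16.5
ee_pos: [0.6327, -0.1643, 0.0527]
eef_rot: [-3.14, -0.0, 1.231]
contact_force: [-0.7, -0.8, 0.1]
width: 0.0859
```

>>> jog_arm --plan "0 0 0 0 0 0 0.3;0 0 0 0 0 0 0.5;0 0 0 0 0 0 0.6;0 0 0 0 0 0 0.6;0 0 0 0 0 0 0.6;0 0 0 0 0 0 0.6;0 0 0 0 0 0 0.6;0 0 0 0 0 0 0.6"

```text
time_s: 17.3
ee_pos: [0.6339, -0.1647, 0.0547]
eef_rot: [3.141, 0.0, 1.231]
contact_force: [-0.7, 0.5, 5.6]
width: 0.0502
```

```bash
python3 - <<'E'
from h import *
s=r.read_state();print(s['time_s'],s['ee_pos'],s['eef_rot'],s['width'])
i,im=look('w_g50');print('held',held(i,im,'blue',0,25,4))
print(move(429.5,256.2,120,73.4))
E
```

```text
17.3 [ 0.63387449 -0.16472624  0.05471056] [3.14068990e+00 1.08481602e-05 1.23144571e+00] 0.050213475859049506
held -0.5
[ 16.44 -16.64  -3.27  -0.36]
```

>>> jog_arm --plan "0 0 -0.5 0 0 0 0.6;0 0 -0.9 0 0 0 0.6;0.5 -0.5 -0.9 0 0 0 0.6;0.95 -0.95 -0.5 0 0 0 0.6;0.95 -0.95 -0.45 0 0 0 0.6;0.95 -0.95 0 0 0 0 0.6;0.95 -0.95 0 0 0 0 0.6;0.95 -0.95 0 0 0 0 0.6"

```text
time_s: 18.15
ee_pos: [0.5691, -0.0298, 0.1199]
eef_rot: [3.141, -0.0, 1.231]
contact_force: [0.6, 1.0, 0.4]
width: 0.0499
```

>>> jog_arm --plan "0.95 -0.95 0 0 0 0 0.6;0.95 -0.95 0 0 0 0 0.6;0.95 -0.95 0 0 0 0 0.6;0.95 -0.95 0 0 0 0 0.6;0.95 -0.95 0 0 0 0 0.6;0.95 -0.95 0 0 0 0 0.6;0.95 -0.95 0 0 0 0 0.6;0.95 -0.95 0 0 0 0 0.6"

```text
time_s: 18.95
ee_pos: [0.4763, 0.1642, 0.1198]
eef_rot: [3.141, -0.0, 1.231]
contact_force: [-0.0, 1.0, -1.0]
width: 0.0498
```

>>> jog_arm --plan "0.95 -0.95 0 0 0 0 0.6;0.95 -0.95 0 0 0 0 0.6;0.95 -0.95 0 0 0 0 0.6;0.7 -0.9 0 0 0 -0.36 0.6;0 0 0 0 0 0 0.6;0 0 0 0 0 0 0.6;0 0 0 0 0 0 0.6;0 0 0 0 0 0 0.6"

```text
time_s: 19.75
ee_pos: [0.4301, 0.2546, 0.1193]
eef_rot: [3.141, -0.0, 1.28]
contact_force: [-0.5, 0.1, -0.4]
width: 0.05
```

```bash
python3 - <<'E'
from h import *
s=r.read_state();print(s['time_s'],s['ee_pos'],s['eef_rot'],s['width'])
i,im=look('w_h50');print('held',held(i,im,'blue',0,25,4.7))
print(move(429.5,256.2,38,73.4))
E
```

```text
19.75 [0.43014436 0.25458883 0.11925188] [ 3.14134401e+00 -8.54588405e-05  1.28043790e+00] 0.05003977389428503
held 0.3
[ 0.07 -0.05  4.06 -0.  ]
```

>>> jog_arm --plan "0.07 -0.05 0.4 0 0 0 0.6;0 0 0.8 0 0 0 0.6;0 0 0.8 0 0 0 0.6;0 0 0.8 0 0 0 0.6;0 0 0.7 0 0 0 0.6;0 0 0.4 0 0 0 0.6;0 0 0.17 0 0 0 0.6;0 0 0 0 0 0 0.6"

```text
time_s: 20.6
ee_pos: [0.429, 0.2567, 0.0375]
eef_rot: [-3.141, 0.0, 1.282]
contact_force: [-0.4, 0.0, -0.6]
width: 0.0499
```

>>> jog_arm --plan "0 0 0.02 0 0 0 0.6;0 0 0.02 0 0 0 0.6;0 0 0.02 0 0 0 0.6;0 0 0 0 0 0 0.6;0 0 0 0 0 0 0.6;0 0 0 0 0 0 0.6;0 0 0 0 0 0 0.6;0 0 0 0 0 0 0.6"

```text
time_s: 21.4
ee_pos: [0.4292, 0.2569, 0.0367]
eef_rot: [3.141, -0.0, 1.282]
contact_force: [-0.3, 0.5, 5.5]
width: 0.0499
```

>>> jog_arm --plan "0 0 0 0 0 0 0.6;0 0 0 0 0 0 0.5;0 0 0 0 0 0 0.4;0 0 0 0 0 0 0.2;0 0 0 0 0 0 0;0 0 0 0 0 0 0;0 0 -0.5 0 0 0 0;0 0 -0.9 0 0 0 0"

```text
time_s: 22.2
ee_pos: [0.4285, 0.2565, 0.0645]
eef_rot: [-3.14, 0.001, 1.282]
contact_force: [-0.2, 0.2, 0.5]
width: 0.0904
```

>>> jog_arm --plan "0 0 -0.9 0 0 0 0;0 0 -0.9 0 0 0 0;0 0 -0.9 0 0 0 0;0 0 -0.9 0 0 0 0;0 0 -0.9 0 0 0 0;0 0 -0.5 0 0 0 0;0 0 0 0 0 0 0;0 0 0 0 0 0 0"

```text
time_s: 23.0
ee_pos: [0.4289, 0.2567, 0.1643]
eef_rot: [-3.141, 0.0, 1.282]
contact_force: [-0.7, 0.1, -0.4]
width: 0.0911
```

```bash
python3 - <<'E'
from h import *
i,im=look('w_p50');s=r.read_state();print(s['time_s'],s['ee_pos'],s['eef_rot'],s['width'])
for b in blobs(mask(im,'blue'),800):print(cv2.boundingRect(b));fan(i,b,.052,20,50)
for b in blobs(mask(im,'board'),2000):print(cv2.boundingRect(b),rect(i,b,.008))
m=move(633,-164,160,73.4);print(m)
E
```

```text
23.05 [0.42867664 0.25662584 0.16390034] [-3.14082922e+00  6.35485265e-04  1.28172757e+00] 0.09116506767375354
(287, 161, 63, 65)
  side 46.4  side 53.1 fan [429.2 257.1] -15.5
(270, 129, 96, 106) [429.3 255.9  86.2 100.3 -16.5]
(2, 215, 108, 41) [414.9  -3.9  93.1  41.6  -4.5]
[-17.25  15.79   0.2    0.  ]
```

>>> jog_arm --plan "-0.5 0.46 0 0 0 0 0;-1 0.92 0 0 0 0 0;-1 0.92 0 0 0 0 0;-1 0.92 0 0 0 0 0;-1 0.92 0 0 0 0 0;-1 0.92 0 0 0 0 0;-1 0.92 0 0 0 0 0;-1 0.92 0 0 0 0 0"

```text
time_s: 23.85
ee_pos: [0.5188, 0.0718, 0.1638]
eef_rot: [-3.14, 0.001, 1.281]
contact_force: [-0.2, 0.9, 0.7]
width: 0.0914
```

>>> jog_arm --plan "-1 0.92 0 0 0 0 0;-1 0.92 0 0 0 0 0;-1 0.92 0 0 0 0 0;-1 0.92 0 0 0 0 0;-1 0.92 0 0 0 0 0;-1 0.92 0 0 0 0 0;-1 0.92 0 0 0 0 0;-1 0.92 0 0 0 0 0"

```text
time_s: 24.65
ee_pos: [0.6139, -0.1236, 0.1635]
eef_rot: [-3.14, 0.0, 1.281]
contact_force: [0.6, 0.6, 0.6]
width: 0.091
```

>>> jog_arm --plan "-1 0.9 0.1 0 0 0 0;-0.75 0.5 0.1 0 0 0 0;0 0 0 0 0 0 0;0 0 0 0 0 0 0;0 0 0 0 0 0 0;0 0 0 0 0 0 0;0 0 0 0 0 0 0;0 0 0 0 0 0 0"

```text
time_s: 25.45
ee_pos: [0.631, -0.1627, 0.1607]
eef_rot: [3.141, -0.0, 1.282]
contact_force: [0.8, -0.3, -0.4]
width: 0.0915
```

```bash
python3 - <<'E'
from h import *
i,im=look('w_st3');s=r.read_state();print(s['time_s'],s['ee_pos'],s['eef_rot'],s['width'])
g=cv2.cvtColor(im,cv2.COLOR_BGR2HSV)
m=cv2.inRange(g,(0,0,0),(180,255,62));m[:100]=0;m[262:]=0;m[:,:230]=0;m[:,404:]=0
cv2.imwrite('pics/m3.png',np.hstack([cv2.resize(im[100:280,220:420],None,fx=2,fy=2,interpolation=0),cv2.cvtColor(cv2.resize(m[100:280,220:420],None,fx=2,fy=2,interpolation=0),cv2.COLOR_GRAY2BGR)]))
for b in blobs(m,300):print(cv2.boundingRect(b),rect(i,b,.05))
for b in blobs(mask(im,'white'),300):print('w',cv2.boundingRect(b),rect(i,b,.025))
E
```

```text
25.5 [ 0.63099996 -0.16279424  0.16066002] [ 3.14141109e+00 -4.88440877e-06  1.28225409e+00] 0.09119795016654574
(281, 154, 86, 92) [ 633.1 -161.1   64.9   71.5  -27.3]
w (10, 0, 241, 244) [ 537.8 -290.5  181.4  203.5  -21. ]
w (270, 104, 95, 118) [ 613.6 -157.7   78.   101.3  -21.2]
w (15, 0, 111, 80) [ 465.3 -315.6   91.3   17.    32.9]
w (35, 0, 109, 76) [ 465.7 -301.2   84.7   24.8   41.7]
w (142, 36, 39, 40) [ 492.5 -250.6   11.9   34.9   26.5]
w (532, 34, 26, 57) [585.6  42.2  17.3  41.5 -22.9]
w (58, 0, 61, 58) [ 458.9 -295.4   54.6    5.7   26. ]
```

View pics/m3.png

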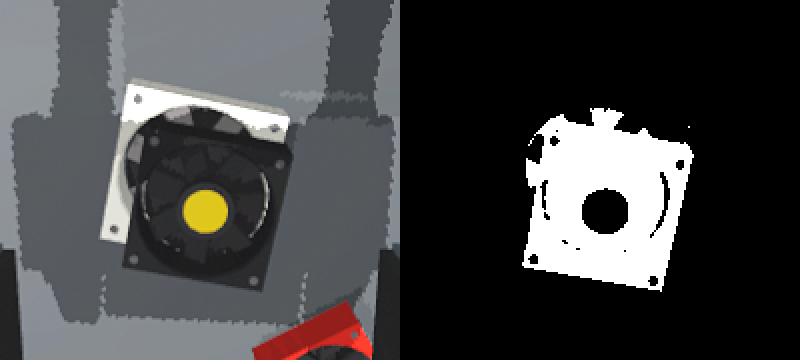

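```bash
cat > e.py <<'E'
from h import *
import pickle
def three(i,m,z,L,u0,u1):
    "far edge of a top face: lowest mask pixel per column -> line; centre L/2 before it, midway between side edges"
    e=np.array([(u,np.where(m[:,u])[0].max()+.5) for u in range(u0,u1)])
    P=cast(i,e,z)[:,:2]*1000
    vx,vy,x0,y0=cv2.fitLine(P.astype(np.float32),cv2.DIST_HUBER,0,.01,.01).ravel()
    d=np.array([vx,vy]);cam=(-i['R'].T@i['t'])[:2]*1000;n=np.array([-vy,vx]);p0=np.array([x0,y0])
    if (cam-p0)@n<0:n=-n
    v,u=np.where(m);Q=cast(i,np.c_[u,v],z)[:,:2]*1000
    k=(Q-p0)@n;s=((Q-p0)@d)[(k>2)&(k<L*.55)];lo,hi=np.percentile(s,[.1,99.9])
    C=p0+d*(lo+hi)/2+n*L/2;a=(np.degrees(np.arctan2(vy,vx))+45)%90-45
    print('width',round(hi-lo,1),'C',C.round(1),'ang',round(a,1),'res',np.abs((P-p0)@n).max().round(2));return C,a
E
python3 - <<'E'
from e import *
im=cv2.imread('pics/w_st3.png');i=pickle.load(open('pics/w_st3.pkl','rb'));h=cv2.cvtColor(im,cv2.COLOR_BGR2HSV)
m=cv2.inRange(h,(0,0,0),(180,255,62));m[:100]=0;m[262:]=0;m[:,:230]=0;m[:,404:]=0
b=blobs(m,300)[0];m=cv2.drawContours(np.zeros_like(m),[b],0,255,-1)
C,a=three(i,m,.05,60,286,346)
y=cv2.inRange(h,(22,120,100),(35,255,255));y[262:]=0;M=cv2.moments(blobs(y,100)[0]);u=(M['m10']/M['m00'],M['m01']/M['m00'])
print('hub',u,[cast(i,u,z).round(4) for z in(.05,.045)])
print(move(*C,30,a),move(*C,30,a+90))
E
```

```text
width 59.1 C [ 639.5 -161.3] ang -27.3 res 0.43
hub (80.61054891137687, 235.0459981600736) [array([[ 0.6072, -0.3606,  0.05  ]]), array([[ 0.6081, -0.3646,  0.045 ]])]
[ 0.19  0.39  6.53 -9.91] [0.19 0.39 6.53 1.34]
```

```bash
python3 - <<'E'
from e import *
i=pickle.load(open('pics/w_st3.pkl','rb'))
print([cast(i,(322.5,205.5),z).round(4) for z in(.05,.046)])
E
```

```text
[array([[ 0.6396, -0.1613,  0.05  ]]), array([[ 0.6407, -0.1616,  0.046 ]])]
```

>>> jog_arm --plan "0.19 0.39 0.5 0 0 0.67 0;0 0 1 0 0 0.67 0;0 0 1 0 0 0 0;0 0 1 0 0 0 0;0 0 1 0 0 0 0;0 0 1 0 0 0 0;0 0 0.75 0 0 0 0;0 0 0.28 0 0 0 0.2"

```text
time_s: 26.3
ee_pos: [0.6388, -0.1614, 0.0284]
eef_rot: [-3.14, 0.0, 1.095]
contact_force: [-0.1, -0.2, 0.8]
width: 0.0855
```

>>> jog_arm --plan "0 0 0 0 0 0 0.3;0 0 0 0 0 0 0.4;0 0 0 0 0 0 0.5;0 0 0 0 0 0 0.5;0 0 0 0 0 0 0.5;0 0 0 0 0 0 0.5;0 0 0 0 0 0 0.5;0 0 0 0 0 0 0.5"

```text
time_s: 27.1
ee_pos: [0.6401, -0.1619, 0.0309]
eef_rot: [3.14, -0.0, 1.095]
contact_force: [-0.5, -0.1, 7.1]
width: 0.06
```

```bash
python3 - <<'E'
from h import *
s=r.read_state();print(s['time_s'],s['ee_pos'],s['eef_rot'],s['width'],s['contact_force'])
i,im=look('w_g60')
m=move(446.5,-6.9,120,85.8);print(m)
E
```

```text
27.1 [ 0.64010476 -0.16190291  0.0308827 ] [ 3.14007349e+00 -2.10486638e-04  1.09472357e+00] 0.059975531213384684 [-0.47043723 -0.08506336  7.06319083]
[  2.45 -12.16  -4.46  -2.88]
```

>>> jog_arm --plan "0 0 -0.5 0 0 0 0.5;0 0 -0.9 0 0 0 0.5;0.05 -0.2 -0.9 0 0 0 0.5;0.18 -0.9 -0.9 0 0 0 0.5;0.2 -1 -0.9 0 0 0 0.5;0.2 -1 -0.4 0 0 0 0.5;0.2 -1 0 0 0 0 0.5;0.2 -1 0 0 0 0 0.5"

```text
time_s: 27.95
ee_pos: [0.5578, -0.0961, 0.1214]
eef_rot: [3.14, -0.0, 1.095]
contact_force: [0.6, 0.5, -1.8]
width: 0.06
```

>>> jog_arm --plan "0.2 -1 0 0 0 0 0.5;0.2 -1 0 0 0 0 0.5;0.2 -1 0 0 0 0 0.5;0.2 -1 0 0 0 0 0.5;0.2 -1 0 0 0 0 0.5;0.2 -1 0 0 0 0 0.5;0.2 -0.9 0 0 0 0 0.5;0.04 -0.1 0 0 0 -0.5 0.5"

```text
time_s: 28.75
ee_pos: [0.4451, -0.0057, 0.1208]
eef_rot: [-3.141, 0.0, 1.165]
contact_force: [-0.8, 0.3, -0.2]
width: 0.0601
```

>>> jog_arm --plan "0 0 0 0 0 -0.8 0.5;0 0 0 0 0 -0.8 0.5;0 0 0 0 0 -0.78 0.5;0 0 0 0 0 0 0.5;0 0 0 0 0 0 0.5;0 0 0 0 0 0 0.5;0 0 0 0 0 0 0.5;0 0 0 0 0 0 0.5"

```text
time_s: 29.55
ee_pos: [0.4471, -0.0069, 0.12]
eef_rot: [3.142, -0.0, 1.496]
contact_force: [0.5, -0.1, -1.0]
width: 0.06
```

```bash
python3 - <<'E'
from h import *
i,im=look('w_h60');s=r.read_state();print(s['time_s'],s['ee_pos'],s['eef_rot'],s['width'],s['contact_force'])
print(move(447.3,-6.9,48,85.8))
E
```

```text
29.6 [ 0.44707509 -0.00690333  0.11992803] [-3.14154451e+00 -9.01758093e-06  1.49607609e+00] 0.05988300247336875 [-0.20639569  0.34983774 -0.78571055]
[ 0.    0.01  3.6  -0.01]
```

View pics/w_h60.png

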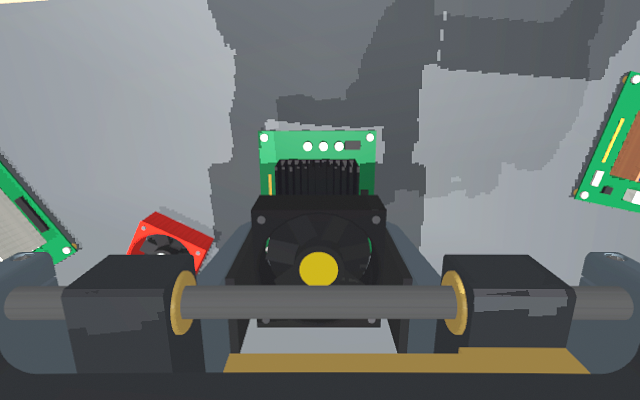

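>>> jog_arm --plan "0 0 0.4 0 0 0 0.5;0 0 0.7 0 0 0 0.5;0 0 0.7 0 0 0 0.5;0 0 0.7 0 0 0 0.5;0 0 0.6 0 0 0 0.5;0 0 0.35 0 0 0 0.5;0 0 0.12 0 0 0 0.5;0 0 0 0 0 0 0.5"

```text
time_s: 30.4
ee_pos: [0.4469, -0.0069, 0.0483]
eef_rot: [-3.141, -0.0, 1.497]
contact_force: [-0.5, 0.0, 0.1]
width: 0.06
```

```bash
python3 - <<'E'
from e import *
i=pickle.load(open('pics/w_h60.pkl','rb'));im=cv2.imread('pics/w_h60.png')
y=cv2.inRange(cv2.cvtColor(im,cv2.COLOR_BGR2HSV),(22,150,120),(32,255,255));y[286:]=0;y[:,:295]=0;y[:,345:]=0
v,u=np.where(y);print(u.min(),u.max(),v.min(),v.max())
for z in(.139,.134):print(cast(i,(318.5,(v.min()+ v.min()+(u.max()-u.min()))/2),z))
s=r.read_state();print(s['ee_pos'],s['contact_force'])
E
```

```text
299 337 252 284
[[ 0.44677347 -0.00653315  0.139     ]]
[[ 0.44935413 -0.00671666  0.134     ]]
[ 0.44694858 -0.00687499  0.0483057 ] [-0.47543378  0.03983021  0.08412209]
```

>>> jog_arm --plan "0 0 0.03 0 0 0 0.5;0 0 0.03 0 0 0 0.5;0 0 0.03 0 0 0 0.5;0 0 0.02 0 0 0 0.5;0 0 0 0 0 0 0.5;0 0 0 0 0 0 0.5;0 0 0 0 0 0 0.5;0 0 0 0 0 0 0.5"

```text
time_s: 31.2
ee_pos: [0.4471, -0.0069, 0.0463]
eef_rot: [3.142, 0.0, 1.497]
contact_force: [0.3, -0.5, -1.0]
width: 0.0601
```

>>> jog_arm --plan "0 0 0.02 0 0 0 0.5;0 0 0.01 0 0 0 0.5;0 0 0 0 0 0 0.5;0 0 0 0 0 0 0.5;0 0 0 0 0 0 0.5;0 0 0 0 0 0 0.5;0 0 0 0 0 0 0.5;0 0 0 0 0 0 0.5"

```text
time_s: 32.0
ee_pos: [0.4471, -0.0069, 0.0458]
eef_rot: [3.141, 0.0, 1.497]
contact_force: [-1.1, 0.3, 4.2]
width: 0.06
```

>>> jog_arm --plan "0 0 0 0 0 0 0.5;0 0 0 0 0 0 0.4;0 0 0 0 0 0 0.3;0 0 0 0 0 0 0.1;0 0 0 0 0 0 0;0 0 0 0 0 0 0;0 0 -0.5 0 0 0 0;0 0 -0.9 0 0 0 0"

```text
time_s: 32.8
ee_pos: [0.4464, -0.0068, 0.0738]
eef_rot: [-3.14, -0.0, 1.497]
contact_force: [-0.9, 0.9, 0.4]
width: 0.0913
```

>>> jog_arm --plan "0 0 -0.9 0 0 0 0;0 0 -0.9 0 0 0 0;0 0 -0.9 0 0 0 0;0 0 -0.9 0 0 0 0;0 0 -0.9 0 0 0 0;0 0 -0.5 0 0 0 0;0 0 0 0 0 0 0;0 0 0 0 0 0 0"

```text
time_s: 33.6
ee_pos: [0.4469, -0.0069, 0.1735]
eef_rot: [-3.142, -0.0, 1.497]
contact_force: [0.2, -0.8, 0.1]
width: 0.091
```

```bash
python3 - <<'E'
from e import *
i,im=look('w_p60');s=r.read_state();print(s['time_s'],s['ee_pos'],s['eef_rot'],s['width'])
h=cv2.cvtColor(im,cv2.COLOR_BGR2HSV)
y=cv2.inRange(h,(22,150,120),(32,255,255));y[286:]=0;y[:,:230]=0;y[:,404:]=0;M=cv2.moments(blobs(y,100)[0]);u=(M['m10']/M['m00'],M['m01']/M['m00']);print('hub',cast(i,u,.065))
for b in blobs(mask(im,'board'),2000):print(cv2.boundingRect(b),rect(i,b,.008))
print(move(630,-164,130,62))
E
```

```text
33.65 [ 0.44666291 -0.00684646  0.17313113] [-3.14064876e+00 -6.41813865e-05  1.49681463e+00] 0.09144992749118248
hub [[ 0.44652026 -0.00643452  0.065     ]]
(536, 76, 104, 126) [429.2 254.6  87.2 100.2 -16.3]
(267, 125, 101, 107) [446.4  -7.4  92.2 103.5  -4.2]
(0, 134, 112, 121) [ 449.3 -272.2  108.2   79.3   26.2]
[-7.16  9.72  2.16  2.97]
```

View pics/w_p60.png

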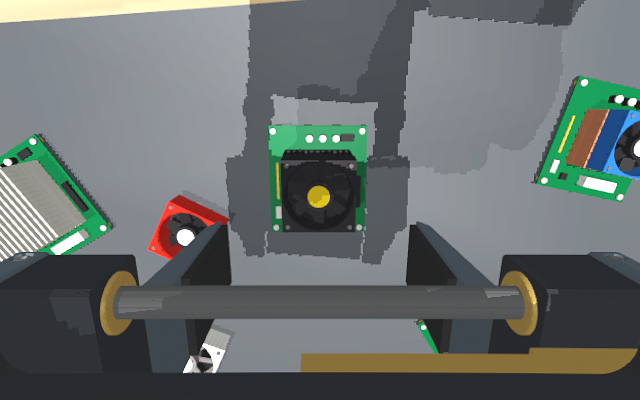

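>>> jog_arm --plan "-0.36 0.48 0 0 0 0 0;-0.72 0.97 0.1 0 0 0 0;-0.72 0.97 0.1 0 0 0 0;-0.72 0.97 0.1 0 0 0 0;-0.72 0.97 0.1 0 0 0 0;-0.72 0.97 0.1 0 0 0 0;-0.72 0.97 0.2 0 0 0 0;-0.72 0.97 0.2 0 0 0 0"

```text
time_s: 34.45
ee_pos: [0.585, -0.1267, 0.1546]
eef_rot: [-3.141, -0.0, 1.497]
contact_force: [-0.2, -0.0, 1.0]
width: 0.0913
```

>>> jog_arm --plan "-0.72 0.97 0.2 0 0 0 0;-0.72 0.97 0.2 0 0 0 0;-0.36 0.49 0.2 0 0 0.5 0;0 0 0 0 0 0.9 0;0 0 0 0 0 0.9 0;0 0 0 0 0 0.7 0;0 0 0 0 0 0 0;0 0 0 0 0 0 0"

```text
time_s: 35.25
ee_pos: [0.6299, -0.1653, 0.143]
eef_rot: [-3.141, 0.0, 1.081]
contact_force: [-0.3, -0.7, 0.7]
width: 0.0911
```

```bash
python3 - <<'E'
from e import *
i,im=look('w_st4');s=r.read_state();print(s['time_s'],s['ee_pos'],s['eef_rot'],s['width'])
m=mask(im,'white');m[262:]=0;m[:,:225]=0;m[:,406:]=0
for b in blobs(m,300):print('w',cv2.boundingRect(b),rect(i,b,.025));fan(i,b,.025,25,70)
E
```

```text
35.3 [ 0.62993768 -0.16511923  0.1431856 ] [-3.14101197e+00  1.56395186e-04  1.08085220e+00] 0.09106267540592217
w (276, 149, 88, 86) [ 629.6 -163.9   70.4   72.7  -28.1]
  side 67.0  side 72.7 fan [ 631.1 -164.7] -28.1
w (250, 0, 23, 22) [ 489.8 -137.1   15.9   13.6  -27.9]
  side 14.0  side 13.1 fan [ 488.9 -136.9] -27.9
```

View pics/w_st4.png

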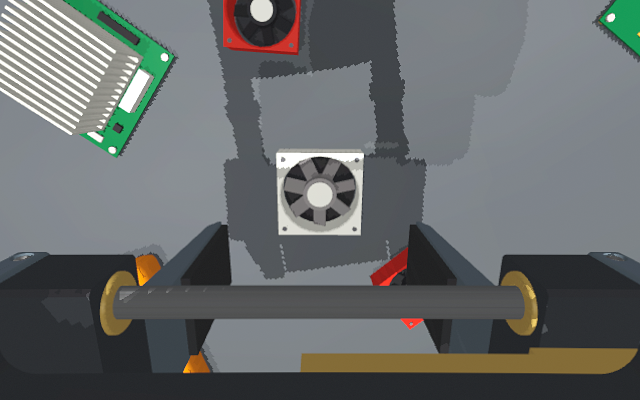

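>>> jog_arm --plan "0.04 0.04 0.6 0 0 0 0;0 0 1 0 0 0 0;0 0 1 0 0 0 0;0 0 1 0 0 0 0;0 0 1 0 0 0 0;0 0 1 0 0 0 0;0 0 0.8 0 0 0 0;0 0 0.4 0 0 0 0"

```text
time_s: 36.1
ee_pos: [0.6302, -0.1642, 0.0057]
eef_rot: [-3.14, 0.0, 1.079]
contact_force: [-0.2, -0.4, 0.2]
width: 0.0911
```

>>> jog_arm --plan "0 0 0 0 0 0 0.1;0 0 0 0 0 0 0.2;0 0 0 0 0 0 0.3;0 0 0 0 0 0 0.4;0 0 0 0 0 0 0.4;0 0 0 0 0 0 0.4;0 0 0 0 0 0 0.4;0 0 0 0 0 0 0.4"

```text
time_s: 36.9
ee_pos: [0.6316, -0.1647, 0.0086]
eef_rot: [3.14, -0.0, 1.078]
contact_force: [0.0, -0.1, 6.9]
width: 0.0696
```

```bash
python3 - <<'E'
from h import *
s=r.read_state();print(s['time_s'],s['ee_pos'],s['eef_rot'],s['width'],s['contact_force'])
print(move(453.5,-281.6,120,s['eef_rot'][2]*57.2958),move(453.5,-281.6,120,26.4),move(453.5,-281.6,120,116.4))
E
```

```text
36.9 [ 0.63160597 -0.16472814  0.00863084] [ 3.14002488e+00 -2.09468732e-04  1.07799300e+00] 0.06961298984100273 [ 7.34025297e-04 -8.24146381e-02  6.93247892e+00]
[-9.36 -5.08 -5.57 -0.  ] [-9.36 -5.08 -5.57  4.42] [-9.36 -5.08 -5.57 -6.83]
```

>>> jog_arm --plan "0 0 -0.5 0 0 0 0.4;0 0 -0.9 0 0 0 0.4;0 0 -1 0 0 0 0.4;-0.4 -0.2 -1 0 0 0 0.4;-0.9 -0.49 -1 0 0 0 0.4;-0.95 -0.52 -1 0 0 0 0.4;-0.95 -0.52 -0.17 0 0 0 0.4;-0.95 -0.52 0 0 0 0 0.4"

```text
time_s: 37.7
ee_pos: [0.5519, -0.2169, 0.1209]
eef_rot: [3.139, 0.0, 1.078]
contact_force: [0.3, -0.6, -1.3]
width: 0.07
```

>>> jog_arm --plan "-0.95 -0.52 0 0 0 0 0.4;-0.95 -0.52 0 0 0 0 0.4;-0.95 -0.52 0 0 0 0 0.4;-0.95 -0.52 0 0 0 0 0.4;-0.95 -0.52 0 0 0 0 0.4;-0.46 -0.23 0 0 0 0.4 0.4;0 0 0 0 0 0.9 0.4;0 0 0 0 0 0.9 0.4"

```text
time_s: 38.5
ee_pos: [0.4526, -0.2817, 0.1199]
eef_rot: [3.141, -0.0, 0.765]
contact_force: [0.2, -0.1, -0.3]
width: 0.0698
```

>>> jog_arm --plan "0 0 0 0 0 0.9 0.4;0 0 0 0 0 0.9 0.4;0 0 0 0 0 0.42 0.4;0 0 0 0 0 0 0.4;0 0 0 0 0 0 0.4;0 0 0 0 0 0 0.4;0 0 0 0 0 0 0.4;0 0 0 0 0 0 0.4"

```text
time_s: 39.3
ee_pos: [0.4529, -0.2813, 0.1192]
eef_rot: [-3.142, 0.0, 0.461]
contact_force: [-0.3, -0.3, -1.1]
width: 0.0698
```

```bash
python3 - <<'E'
from h import *
i,im=look('w_h70');s=r.read_state();print(s['time_s'],s['ee_pos'],s['eef_rot'],s['width'],s['contact_force'])
HSV['white']=[((0,0,130),(180,50,255))]
w=s['eef_rot'][2];p=s['ee_pos']
print(move(453.5,-281.6,58,26.4))
E
```

```text
39.35 [ 0.45287745 -0.28135508  0.11910566] [-3.14150443e+00  5.96897424e-05  4.61193443e-01] 0.06991159566761247 [-0.57851483 -0.19117437 -1.68143882]
[0.02 0.02 3.06 0.  ]
```

View pics/w_h70.png

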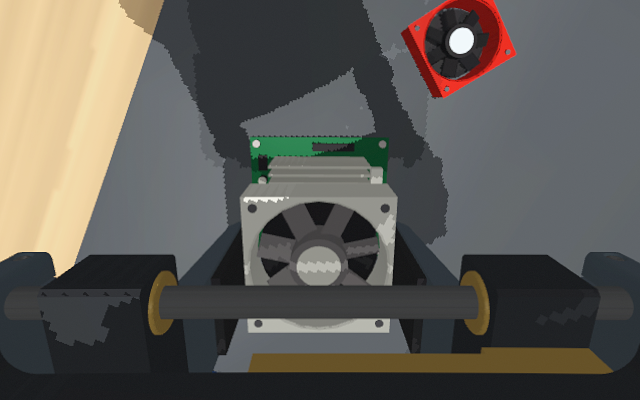

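```bash
python3 - <<'E'
from e import *
i=pickle.load(open('pics/w_h70.pkl','rb'));p=np.array([.45288,-.28136,.11911]);w=.4612
ty=np.array([np.sin(w),-np.cos(w)])
for v,dz in((332.5,16.4),(196,16.4),(184,-8.6)):print(v,((cast(i,(318,v),p[2]+dz/1000)[0,:2]-p[:2])@ty*1000).round(1))
E
```

```text
332.5 34.6
196 -35.7
184 -35.0
```

>>> jog_arm --plan "0.02 0.02 0.4 0 0 0 0.4;0 0 0.6 0 0 0 0.4;0 0 0.6 0 0 0 0.4;0 0 0.6 0 0 0 0.4;0 0 0.5 0 0 0 0.4;0 0 0.25 0 0 0 0.4;0 0 0.07 0 0 0 0.4;0 0 0 0 0 0 0.4"

```text
time_s: 40.15
ee_pos: [0.4535, -0.2816, 0.0587]
eef_rot: [-3.142, 0.0, 0.461]
contact_force: [0.4, -0.2, -0.4]
width: 0.0702
```

>>> jog_arm --plan "0 0 0.03 0 0 0 0.4;0 0 0.03 0 0 0 0.4;0 0 0.03 0 0 0 0.4;0 0 0.02 0 0 0 0.4;0 0 0 0 0 0 0.4;0 0 0 0 0 0 0.4;0 0 0 0 0 0 0.4;0 0 0 0 0 0 0.4"

```text
time_s: 40.95
ee_pos: [0.4535, -0.2816, 0.0566]
eef_rot: [3.141, -0.0, 0.461]
contact_force: [-0.6, 0.0, 3.1]
width: 0.0699
```

Contact at the expected height; release and retreat.

>>> jog_arm --plan "0 0 0 0 0 0 0.35;0 0 0 0 0 0 0.3;0 0 0 0 0 0 0.2;0 0 0 0 0 0 0.1;0 0 0 0 0 0 0;0 0 0 0 0 0 0;0 0 -0.5 0 0 0 0;0 0 -0.9 0 0 0 0"

```text
time_s: 41.75
ee_pos: [0.4529, -0.2811, 0.0845]
eef_rot: [-3.14, 0.001, 0.461]
contact_force: [0.7, -0.7, 0.8]
width: 0.0914
```

>>> jog_arm --plan "0 0 -0.9 0 0 0 0;0 0 -0.9 0 0 0 0;0 0 -0.9 0 0 0 0;0 0 -0.9 0 0 0 0;0 0 -0.9 0 0 0 0;0 0 -0.5 0 0 0 0;0 0 0 0 0 0 0;0 0 0 0 0 0 0"

```text
time_s: 42.55
ee_pos: [0.4533, -0.2814, 0.1842]
eef_rot: [-3.141, 0.0, 0.461]
contact_force: [-0.2, 0.1, -0.3]
width: 0.0911
```

```bash
python3 - <<'E'
from e import *
i,im=look('w_p70');s=r.read_state();print(s['time_s'],s['ee_pos'],s['eef_rot'],s['width'])
for b in blobs(mask(im,'board'),2000):print(cv2.boundingRect(b),rect(i,b,.008))
cv2.imwrite('pics/top1.png',r.get_image('top'))
a=im[60:310,180:460];t=cv2.imread('pics/top1.png')[100:320,160:540]
a=cv2.resize(a,None,fx=1.6,fy=1.6);t=cv2.resize(t,None,fx=2,fy=2)
cv2.imwrite('pics/fin.png',t);cv2.imwrite('pics/fin70.png',a)
E
```

```text
42.6 [ 0.45309125 -0.28125668  0.18385407] [-3.14065970e+00  4.66562014e-04  4.60792177e-01] 0.09140951290266996
(262, 129, 114, 100) [ 454.2 -283.   108.1   99.8   26.2]
```

View pics/fin70.png

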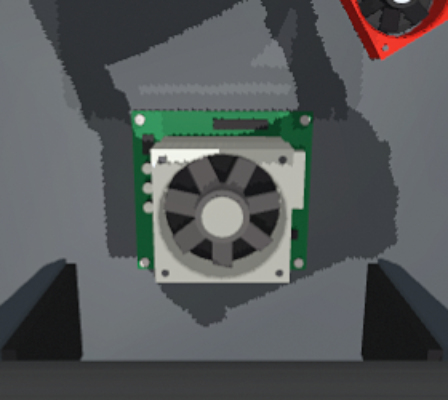

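View pics/fin.png

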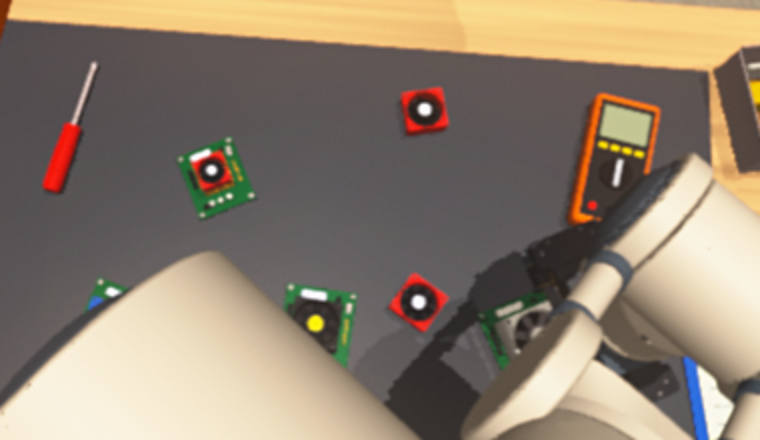

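```bash
python3 - <<'E'
from e import *
i=pickle.load(open('pics/w_p70.pkl','rb'));print(cast(i,(318.6,195.6),.073))
s=r.read_state();print(s['time_s'],s['width'],s['contact_force']);r.hand_in()
E
```

```text
[[ 0.45327947 -0.28085386  0.073     ]]
42.65 0.09164226866738215 [-0.67908831  0.259151    1.17419663]
the job is handed in; nothing more can be done
```

I took the stack apart from the top down and set each fan on the heatsink of its own size: 40, 50, 60, then 70 mm. I lowered each one until it touched (3–18 N) before letting go. The job was handed in at 42.65 s of the 112 s allowed, with the gripper open and clear of everything.

The last wrist-camera checks compare each fan with its board's centre:

| Fan | Offset from centre | Angle error | Note |
|---|---|---|---|
| 40 mm | about 1.5 mm at most | about 0.1° | |
| 50 mm | about 1.2 mm at most | about 1° | |
| 60 mm | about 1 mm at most, from the hub | not measured after release | Gripper released it at the heatsink's angle |
| 70 mm | 0.8 mm against the top-camera position | not measured after release | Looked flat and square in the last picture |

- **Disagreement:** for the 70 mm fan, the final wrist view put the board centre about 1.6 mm from the top-camera position I placed to. Measured that way, the offset is about 2.3 mm. The calibration is good to about 2 mm, so I left it.
- **Not fully seen:** the arm hid parts of the 50, 60 and 70 mm boards in the final top view. I relied on the wrist views taken just after each release.
- **Bystanders:** the multimeter and screwdriver look as they did at the start, though the arm partly covered the multimeter in the last view. I didn't touch the two look-alike fans.

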